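# Shift the coil winder's gear lever

### The arm

A 6-joint arm with a two-finger parallel gripper is mounted at the origin on the work surface. World frame = base frame: x ahead of the robot, y to its left, z up, the work surface at z = 0. Lengths are in m, angles in rad, forces in N, time in s.
With the tool pointing down it reaches from about 0.35 to 0.975 m from the base axis. Payload 17.4 kg.
Tool frame: the origin (TCP) lies midway between the tips of the shut fingers; the grasp point (between the pads) lies 19 mm behind it; z points along the fingers, y is the direction in which the jaws open and shut (so a half turn about z gives the same grasp; the last joint's range is limited). The gripper opens to 85 mm and grips with 20 to 120 N. Pads are 22 mm wide; open, the fingers measure 114 mm over their backs; the gripper's body (76 mm by 85 mm) begins 54 mm behind the grasp point. The pads swing forward as they close: fully open they stand 13 mm farther back than shut.
Start: joints at [-1.327, 0.116, 1.442, -0, 1.584, -0.038], TCP at [0.188, -0.648, 0.231] pointing down, gripper open.
Joint ranges: [-2.83, 2.83], [-0.83, 2.19], [0.07, 2.5], [-1.14, 4.28], [0.01, 3], [-2.97, 2.97]. Speed limits (rad/s): [1.89, 1.89, 2.22, 3.14, 3.14, 3.14].

### API

Orientations are given as a unit quaternion [w, x, y, z].
In Python, from station import ctrl gives the robot as it stands. The module is installed in compiled form; this text tells all that it offers.
- The arm moves only by the tool play_rows, never from a script. Its argument "rows" is one flat list of numbers, 7 for each row, row after row: the shift along the tool's x, y, z in mm, then the turn, a rotation vector about the tool's x, y, z in degrees, then the finger opening in mm, from 0 to 85.4. In form: [dx, dy, dz, ax, ay, az, fingers, dx, dy, dz, ax, ay, az, fingers, ...]. A call has exactly 10 rows; each row is the pose to reach, as a shift and turn from the pose commanded when the call began, along the tool's axes at that moment; what a row does not reach only later rows make up. A row lasts 1/10 s, in which the tool goes at most 50 mm and 8.59 degrees, less where a joint would pass 70% of its speed; a pose out of reach is approached as far as the arm can. A call with a gripper value outside its range is refused whole. The fingers move at their own pace and stop on an object; "force" is the grip in N (left out, the last holds). Time passes only in rows, so rows that repeat a pose let the fingers close, or fill a call up. It gives the time, the measured TCP pose, the force and the opening at its end, in the units of the state.
- ctrl.get_state(): the state, without advancing time (a new reading comes with each control period).
- ctrl.capture(name): name is "scene" or "top" or "wrist"; returns a dict with "frame" (384x512x3 uint8, red, green, blue), "vfov" (degrees; the focal length in pixels is half the picture's height over the tangent of half this angle, whatever the lens; pixels are square), "cx", "cy" (the principal point, pixels), "position" and "attitude" of the camera in the world. Camera axes: x right, y up, looking along -z (the intrinsics and any distortion apply to the point x, -y, -z); pixel columns grow to the right and rows downward; lengths in m; the calibration is good to about 2 mm. A picture is of the moment at which its call begins. There is no depth.
- ctrl.finish_job(): hands the job in, once; it reports no verdict.
Trained networks look in a picture, given as the dict that the camera call returned (one of the last four; its "shot" number tells which), for a name from the list of things; names that differ only in an ending like _2 or _b are one class to them, and where a whole thing is asked for, a point or a joint stands for the part that bears it (a point fixed in the world has none). Each returns a list of dicts, best first, with "score" (0 to 1); they miss things now and then, are a little off and sometimes report something else, mostly with a low value. They report only what shows in the picture. A call takes as long as a camera call.
- ctrl.spot_in(picture, thing): "point" ([x, y, z] in m, in the coordinates of the camera as it stood for that picture, good to about 4 mm: the middle of the surface that is visible of it).
The state is a dict: "time_s": time; "q": joint angles; "dq": joint speeds; "tau": joint torques, N m; "tool_pos": TCP position; "tool_rot": TCP orientation; "contact_force": force on the tool from outside, world axes, zero at the start; "moment": the same for the moment, N m; "opening": finger opening in m.
Only numpy, scipy, OpenCV 4.12 (cv2) and the standard library are available. Lean on these libraries where they do the work, as an engineer would, in place of code of your own. Each camera call takes 0.05 s, during which the arm holds its last target. There are 200 camera calls.

### The job

Push the gear lever of the small coil winder out of its present slot, through the gate, and fully home into the slot that has the triangular plate at its end, and leave it standing there. Do not disturb the solder spool, the roll of tape or the helping-hand stand.

Things in the scene. Friction and masses are not known exactly. Their poses are not given: they have to be found in the camera images.
- winder: Coil winder fixed on the bench at a varying place and yaw. Origin: centre of the underside of its grey gearbox (180 x 170 mm, 108 mm high); x points away from the robot at yaw 0, y to the left, z up. On its left (+y) a headstock and a bobbin of copper wire reach to y = 280 mm, at most 87 mm high.
- gate (a point): Centre of the upper face of the aluminium gate plate on the gearbox (160 mm in x, 130 mm in y), 117 mm above the winder's origin, same axes. The gate cut in it is 18 mm wide: a cross channel along y from -37 to +37 mm, and five slots off it along x: far and near (to x = +33 and -33 mm) at y = +28 and at y = -28, and one near slot at y = 0, where the lever starts.
- slot_start (a point): Near end of the starting slot, at x = -33 mm, y = 0 of the gate. It has no far slot facing it; pushed to +x, the lever leaves this slot and stops at the far wall of the cross channel (knob about 8 mm past the centre), free to go sideways. Pushed sideways it stops at the channel's end (knob about 58 mm from the centre), in line with the outer slots.
- shift (a joint): Fore-and-aft angle of the lever, rad: positive leans to the winder's +x (far). About -0.05 to 0.05 in the cross channel, about +0.31 or -0.31 at the end of an outer far or near slot; it starts anywhere from -0.33 to -0.24.
- select (a joint): Sideways angle of the lever, rad: positive leans to the winder's +y. About 0 in the starting slot, 0.29 to 0.39 (or minus that) in the outer slots. Both joints have dry friction only: the lever stays where it is left, and some 3 to 5 N at the knob move it.
- knob (a point): Centre of the lever's black knob, round, 34 mm in diameter, 40 mm long on the lever's axis. It swings 155 mm from the pivot, which lies 35 mm above the winder's origin on its z axis: upright it is 190 mm above the bench; at the end of an outer slot about 173 mm, displaced about 47 mm in x and 46 to 55 mm in y from the winder's origin.
- stem (a point): Point on the axis of the lever's steel stem (10 mm in diameter), 78 mm from the pivot, at the level of the gate plate.
- tri_plate: Triangular brass index plate, sides about 36 mm, 4 mm thick, on the gate plate just beyond the end of one outer slot: it marks the slot wanted. Origin: centre of its underside. The four index plates lie at x = +55 or -55 mm and y = +30 or -30 mm of the winder, in any order.
- disc_plate: Round brass index plate, 32 mm in diameter, 4 mm thick, at another outer slot. Origin: centre of its underside.
- square_plate: Square brass index plate, 29 x 29 mm, 4 mm thick, at another outer slot. Origin: centre of its underside.
- bar_plate: Narrow brass index plate, 10 x 36 mm, 4 mm thick, at another outer slot. Origin: centre of its underside.
- spool: Loose spool of solder, blue flanges 60 mm in diameter, 50 mm tall, standing to the right of the winder. Origin: centre of its underside.
- tape: Loose roll of masking tape lying flat, 100 mm outside and 76 mm inside diameter, 24 mm high, in front of the winder. Origin: centre of its underside.
- helper: Loose helping-hand stand with a black foot 100 x 88 mm, two clips and a round lens, 145 mm tall, to the right of the winder and beyond. Origin: centre of its underside.

How it is judged:
On the way:
1. the lever passes along the cross channel of the gate, between the starting slot and an outer slot (value of joint shift between -0.12 and 0.12 rad and (value of joint select between 0.13 and 0.3 rad or value of joint select between -0.3 and -0.13 rad)).
At the end, for the whole second after the job is handed in: The lever stands in the slot marked by the triangular plate, its stem at gate level within 37 mm (horizontally) of that plate's centre, which is about 6 mm short of the slot's end or closer; the spool, the tape and the stand are within 20 mm of where they started (horizontal distance between stem and tri_plate below 0.037 m and distance of each of spool, tape, helper from where it was at the start of the episode below 0.02 m); the robot touches nothing.
It fails at once if a bystander (solder spool, tape, helping-hand stand) is pushed more than 20 mm away, lifted or knocked over (distance of any of spool, tape, helper from where it was at the start of the episode above 0.02 m or angle between any of helper, spool's own z axis and vertical above 0.3 rad).
It also fails if it takes over 45 s, if anything falls off the work surface, if the arm or the gripper's body presses on something with over 40 N, if the wrist force passes 120 N, or if a joint passes its speed limit or range.

## Working session

There is one attempt and no reset: what is moved stays moved. The work goes in short steps, Python scripts to look and compute and a tool call to move; the robot and the scene stay as the last step left them, time stands still between calls to the robot, and variables do not carry over. Pictures are saved under pics/ and viewed, about 8 in all and at most 12, crops included, and the job is handed in when it is done.

Besides the shell and the picture viewer there is one more tool, called after "Call:" by a JSON object that holds its "name" and its "arguments", one argument or row to a line. play_rows: Moves the arm, as the interface text tells. Its arguments: {"type":"object","properties":{"rows":{"type":"array"},"force":{"type":"number"}},"required":["rows"]}

```bash
mkdir -p pics; cat > h.py <<'E'
import numpy as np, cv2
from station import ctrl
from scipy.spatial.transform import Rotation as R
def rot(q): q=np.array(q,float); return R.from_quat(q[[1,2,3,0]]).as_matrix() if q.shape==(4,) else q
def cap(n,save=None):
    p=ctrl.capture(n)
    if save: cv2.imwrite('pics/'+save,p['frame'][:,:,::-1])
    return p
def world(p,pt): return np.array(p['position'])+rot(p['attitude'])@np.array(pt)
def spots(p,names,k=2):
    for n in names:
        for d in ctrl.spot_in(p,n)[:k]:
            print(n,round(d['score'],2),world(p,d['point']).round(4))
E
python3 - <<'E'
from h import *
for c in ['scene','top']:
    p=cap(c,c+'1.png'); print(c,{k:v for k,v in p.items() if k!='frame'})
    spots(p,['winder','knob','stem','tri_plate','disc_plate','square_plate','bar_plate','spool','tape','helper','gate'])
s=ctrl.get_state();print(s['time_s'],s['tool_pos'],s['tool_rot'],s['opening'])
a,b=[cv2.imread(f'pics/{c}1.png') for c in ('scene','top')]
cv2.imwrite('pics/both.png',np.vstack([cv2.resize(a,(400,300)),cv2.resize(b,(400,300))]))
E
```

```text
scene {'vfov': 45.706450926092266, 'cx': 258.90328258827253, 'cy': 180.56871572698302, 'position': array([0.8976508 , 0.38097254, 0.93351149]), 'attitude': array([0.28981344, 0.09750843, 0.2877403 , 0.90758239]), 'shot': 1}
winder 0.56 [ 0.6077 -0.0233  0.0832]
knob 0.64 [ 0.5316 -0.0956  0.1922]
stem 0.73 [ 0.5402 -0.1022  0.1907]
tri_plate 0.66 [ 0.6224 -0.1489  0.1264]
disc_plate 0.64 [ 0.5252 -0.0747  0.1214]
disc_plate 0.35 [ 0.6333 -0.0897  0.1235]
square_plate 0.46 [ 0.6351 -0.0918  0.1209]
bar_plate 0.68 [ 0.6061 -0.024   0.0854]
spool 0.96 [ 0.4834 -0.2658  0.0498]
spool 0.52 [ 0.5307 -0.1004  0.19  ]
tape 0.79 [ 0.3876 -0.1624  0.0256]
helper 0.97 [ 0.6621 -0.3562  0.0194]
gate 0.87 [ 0.6107 -0.0232  0.0882]
top {'vfov': 53.89431780503131, 'cx': 256.4492225795217, 'cy': 197.56731633953672, 'position': array([ 0.51371783, -0.09112255,  0.77577349]), 'attitude': array([-0.70220214, -0.01810696,  0.02705651,  0.7112329 ]), 'shot': 2}
winder 0.98 [ 0.5841 -0.0554  0.109 ]
knob 0.58 [ 0.5222 -0.1033  0.1947]
stem 0.43 [ 0.5899 -0.056   0.1085]
tri_plate 0.66 [ 0.6211 -0.1508  0.1239]
disc_plate 0.51 [ 0.5278 -0.0738  0.1182]
square_plate 0.81 [ 0.6311 -0.0935  0.1223]
bar_plate 0.72 [ 0.6241 -0.1518  0.1207]
bar_plate 0.66 [ 0.5103 -0.1339  0.1209]
tape 0.83 [ 0.3874 -0.1691  0.026 ]
helper 0.66 [ 0.6564 -0.3617  0.0185]
helper 0.63 [ 0.5872 -0.0547  0.1081]
gate 0.57 [ 0.5847 -0.0541  0.1074]
1.2 [ 0.18769641 -0.64839234  0.23132738] [1.69449117e-05 9.90087511e-01 1.40451841e-01 3.48669620e-06] 0.08555251471688606
```

View pics/top1.png

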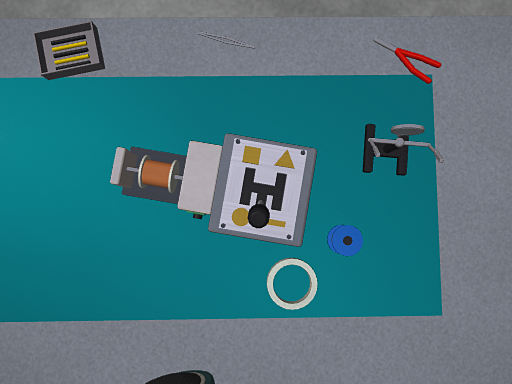

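View pics/scene1.png

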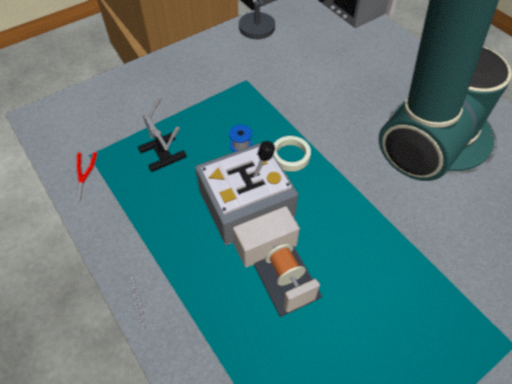

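The top view shows the H-gate at (263,188), with the triangle at (285,158), square (251,155), disc (240,216), bar (276,223) and the knob at (258,216). The scene view agrees, so the target is the far right slot (+x, -y). I'll push with shut fingers: +x, then -y, then +x.

```bash
cat >> h.py <<'E'
W=np.array([[.6218,-.150],[.633,-.0927],[.5265,-.0743],[.5103,-.134]])
L=np.array([[55,-30],[55,30],[-55,30],[-55,-30]])/1000
c=W.mean(0); w=W-c
yaw=np.arctan2((L[:,0]*w[:,1]-L[:,1]*w[:,0]).sum(),(L*w).sum())
A=np.array([[np.cos(yaw),-np.sin(yaw)],[np.sin(yaw),np.cos(yaw)]])
def loc(P): return np.r_[(A.T@(np.array(P[:2])-c))*1000,P[2]*1000].round(1)
def shift(lx,ly,z,tyaw=0):
    "tool-frame shift (mm) and turn (deg) to local (mm)"
    s=ctrl.get_state(); T=rot(s['tool_rot']); p=np.r_[c+A@np.array([lx,ly])/1000,z/1000]
    G=np.column_stack([np.r_[A[:,0],0],np.r_[-A[:,1],0],[0,0,-1]])@R.from_euler('z',tyaw,degrees=True).as_matrix()
    return (T.T@(p-s['tool_pos'])*1000).round(1), R.from_matrix(T.T@G).as_rotvec(degrees=True).round(2)
E
python3 - <<'E'
from h import *
print(c,yaw,np.degrees(yaw)); print((w@A-L)*1000)
print(loc([.5222,-.1033,.1947]),loc([.5316,-.0956,.1922]))
print(shift(-105,0,230),shift(-105,0,148))
E
```

```text
[ 0.5729  -0.11275] -0.17333956345959123 -9.93162540887468
[[-0.40818923  1.7421392 ]
 [ 0.74127795  0.11515288]
 [ 2.66375753 -0.12894002]
 [-2.99684625 -1.72835206]]
[-51.6   0.6 194.7] [-43.6   9.8 192.2]
(array([ 424.7, -453.5,    1.3]), array([ 0.  , -0.  , 26.08])) (array([ 424.7, -453.5,   83.3]), array([ 0.  , -0.  , 26.08]))
```

Call:
{"name": "play_rows", "arguments": {
  "rows": [10,-10,0,0,0,2,0,30,-32,0,0,0,5,0,60,-64,0,0,0,8,0,92,-98,0,0,0,12,0,124,-132,0,0,0,16,0,156,-166,0,0,0,20,0,188,-200,0,0,0,24,0,220,-234,0,0,0,26,0,245,-262,0,0,0,26,0,260,-278,0,0,0,26,0]
}}

```text
time_s: 2.2
tool_pos: [0.3609, -0.3068, 0.2317]
tool_rot: [0.0, 0.996, -0.085, 0.0]
contact_force: [-0.4, -0.5, -0.5]
opening: 0.0
```

```bash
python3 - <<'E'
from h import *
print(loc(ctrl.get_state()['tool_pos']),shift(-105,0,230),shift(-105,0,148),ctrl.get_state()['opening'])
E
```

```text
[-175.3 -227.7  231.7] (array([  71. , -227.5,    1.7]), array([ 0.01, -0.05,  0.16])) (array([  70.9, -227.5,   83.7]), array([ 0.01, -0.05,  0.16])) 2.608657506054647e-05
```

Call:
{"name": "play_rows", "arguments": {
  "rows": [7,-20,0,0,0,0,0,20,-58,0,0,0,0,0,34,-100,0,0,0,0,0,48,-145,0,0,0,0,0,60,-188,0,0,0,0,0,68,-218,0,0,0,0,0,71,-227,10,0,0,0,0,71,-227,40,0,0,0,0,71,-227,70,0,0,0,0,71,-227,83,0,0,0,0]
}}

```text
time_s: 3.2
tool_pos: [0.4678, -0.0976, 0.1454]
tool_rot: [-0.0, 0.996, -0.086, -0.002]
contact_force: [-0.5, 0.0, 0.6]
opening: 0.0002
```

```bash
python3 - <<'E'
from h import *
s=ctrl.get_state();print(loc(s['tool_pos']),s['contact_force'])
cs=[cap(n,n+'2.png') for n in ('top','scene')]
for p in cs: spots(p,['knob'],1)
a,b=[p['frame'][:,:,::-1] for p in cs]
cv2.imwrite('pics/c2.png',np.hstack([cv2.resize(a[110:310,180:380],(400,400)),cv2.resize(b[90:290,170:370],(400,400))]))
E
```

```text
[-106.1   -3.2  145.4] [-0.49061644  0.04549608  0.56922031]
knob 0.7 [ 0.5315 -0.1082  0.2009]
knob 0.58 [ 0.5331 -0.0969  0.192 ]
```

View pics/c2.png

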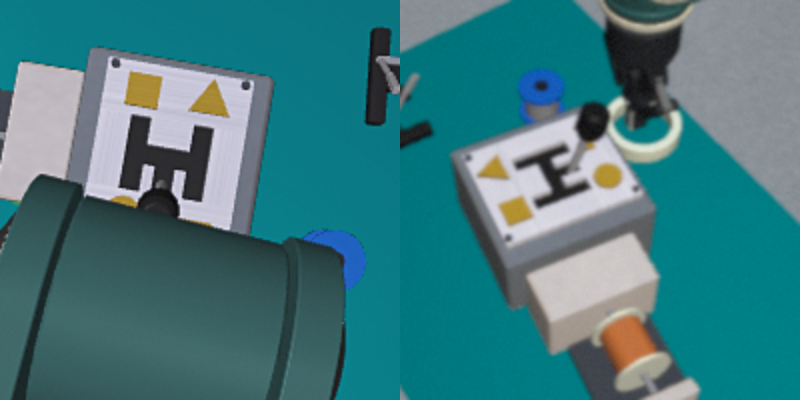

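The left half shows the gate, and the shut fingers stand on the bench side of the knob. The right half has the knob at (593,120) with the fingertips just beyond it at (650,110). I'm pushing +x.

Call:
{"name": "play_rows", "arguments": {
  "rows": [5,-3,0,0,0,0,0,14,-3,0,0,0,0,0,24,-3,0,0,0,0,0,34,-3,0,0,0,0,0,44,-3,0,0,0,0,0,53,-3,0,0,0,0,0,62,-3,0,0,0,0,0,70,-3,0,0,0,0,0,76,-3,0,0,0,0,0,78,-3,0,0,0,0,0]
}}

```text
time_s: 4.4
tool_pos: [0.5468, -0.108, 0.1482]
tool_rot: [-0.0, 0.996, -0.086, -0.0]
contact_force: [-3.2, 1.0, 0.9]
opening: 0.0
```

```bash
python3 - <<'E'
from h import *
s=ctrl.get_state();print(loc(s['tool_pos']),s['contact_force'])
for n in ('top','scene'):
    p=cap(n)
    for d in ctrl.spot_in(p,'knob')[:1]: print(d['score'],loc(world(p,d['point'])))
E
```

```text
[-2.650e+01  1.000e-01  1.482e+02] [-3.16395851  1.0133481   0.89695641]
0.64 [ -9.8 220.7  58.2]
0.81 [  3.7   7.3 203.1]
```

Call:
{"name": "play_rows", "arguments": {
  "rows": [1,0,0,0,0,0,0,2,0,0,0,0,0,0,3,0,0,0,0,0,0,4,0,0,0,0,0,0,5,0,0,0,0,0,0,6,0,0,0,0,0,0,6,0,0,0,0,0,0,6,0,0,0,0,0,0,6,0,0,0,0,0,0,6,0,0,0,0,0,0]
}}

```text
time_s: 5.6
tool_pos: [0.5517, -0.1089, 0.1484]
tool_rot: [-0.0, 0.996, -0.086, -0.001]
contact_force: [-10.3, 1.6, 3.1]
opening: -0.0003
```

At the far wall (10 N). Now go around to the +y side.

Call:
{"name": "play_rows", "arguments": {
  "rows": [-8,0,0,0,0,0,0,-25,0,0,0,0,0,0,-40,-5,0,0,0,0,0,-40,-25,0,0,0,0,0,-40,-45,0,0,0,0,0,-35,-60,0,0,0,0,0,-15,-62,0,0,0,0,0,10,-62,0,0,0,0,0,25,-62,0,0,0,0,0,27,-62,0,0,0,0,0]
}}

```text
time_s: 6.6
tool_pos: [0.5907, -0.0526, 0.1478]
tool_rot: [0.0, 0.996, -0.086, -0.0]
contact_force: [-0.4, 0.3, -0.1]
opening: -0.0001
```

```bash
python3 - <<'E'
from h import *
s=ctrl.get_state();print(loc(s['tool_pos']),s['contact_force'])
cs=[cap(n,n+'3.png') for n in ('top','scene')]
for p in cs:
    for d in ctrl.spot_in(p,'knob')[:1]: print(d['score'],loc(world(p,d['point'])))
a,b=[p['frame'][:,:,::-1] for p in cs]
cv2.imwrite('pics/c3.png',np.hstack([cv2.resize(a[110:310,180:380],(400,400)),cv2.resize(b[90:290,170:370],(400,400))]))
E
```

```text
[  7.2  62.3 147.8] [-0.3913494   0.3387076  -0.05132716]
0.7 [ 125.6 -232.    18.1]
0.47 [  8.5   9.  174.7]
```

View pics/c3.png

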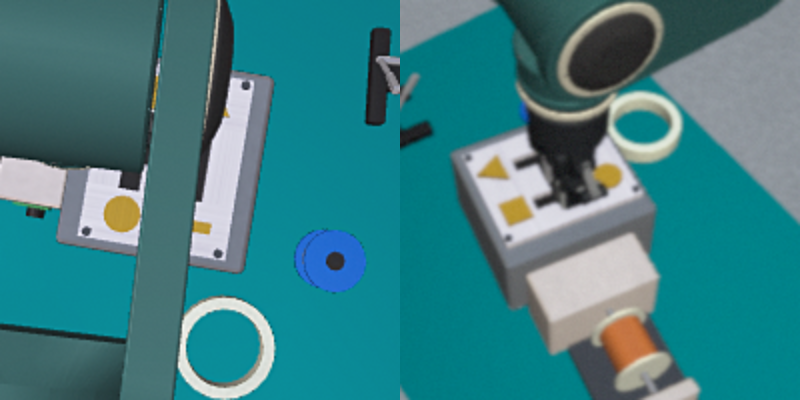

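The gripper stands at the +y side and hides the knob in both views. I'll push -y and watch the force.

Call:
{"name": "play_rows", "arguments": {
  "rows": [0,5,0,0,0,0,0,0,14,0,0,0,0,0,0,24,0,0,0,0,0,0,34,0,0,0,0,0,0,43,0,0,0,0,0,0,52,0,0,0,0,0,0,60,0,0,0,0,0,0,67,0,0,0,0,0,0,74,0,0,0,0,0,0,77,0,0,0,0,0]
}}

```text
time_s: 7.8
tool_pos: [0.5761, -0.1288, 0.1481]
tool_rot: [-0.0, 0.996, -0.086, -0.0]
contact_force: [1.9, 8.7, -2.4]
opening: 0.0001
```

Call:
{"name": "play_rows", "arguments": {
  "rows": [0,1,0,0,0,0,0,0,2,0,0,0,0,0,0,3,0,0,0,0,0,0,4,0,0,0,0,0,0,5,0,0,0,0,0,0,6,0,0,0,0,0,0,6,0,0,0,0,0,0,6,0,0,0,0,0,0,6,0,0,0,0,0,0,6,0,0,0,0,0]
}}

```text
time_s: 8.8
tool_pos: [0.5754, -0.1315, 0.1476]
tool_rot: [-0.002, 0.996, -0.085, -0.0]
contact_force: [4.4, 26.6, -3.7]
opening: 0.0
```

```bash
python3 - <<'E'
from h import *
s=ctrl.get_state();print(loc(s['tool_pos']),s['contact_force'])
cs=[cap(n,n+'4.png') for n in ('top','scene')]
for p in cs:
    for d in ctrl.spot_in(p,'knob')[:1]: print(d['score'],loc(world(p,d['point'])))
a,b=[p['frame'][:,:,::-1] for p in cs]
cv2.imwrite('pics/c4.png',np.hstack([cv2.resize(a[110:310,180:380],(400,400)),cv2.resize(b[90:290,170:370],(400,400))]))
E
```

```text
[  5.7 -18.  147.6] [ 4.43881897 26.56537095 -3.69446048]
0.64 [ 19.5 -50.2 178.4]
```

View pics/c4.png

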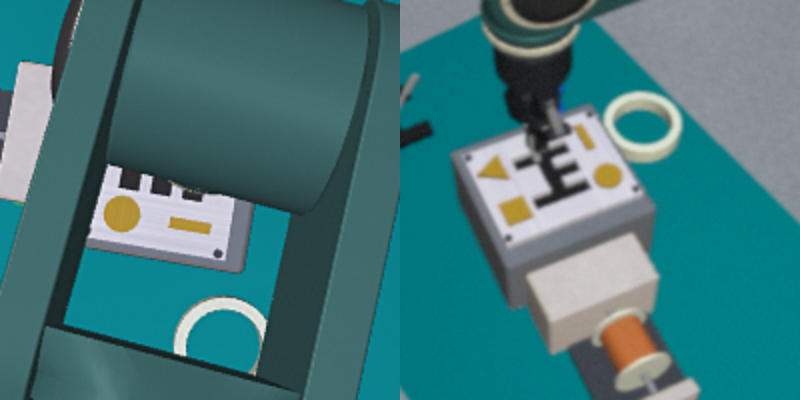

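The scene view shows the knob against the fingers at about (535,150). The 26 N means the channel's end has been reached. I'll go around to the near side of the knob.

Call:
{"name": "play_rows", "arguments": {
  "rows": [0,-8,0,0,0,0,0,0,-20,0,0,0,0,0,-15,-22,0,0,0,0,0,-35,-22,0,0,0,0,0,-50,-20,0,0,0,0,0,-52,-5,0,0,0,0,0,-52,15,0,0,0,0,0,-52,30,0,0,0,0,0,-50,34,0,0,0,0,0,-47,34,0,0,0,0,0]
}}

```text
time_s: 10.0
tool_pos: [0.5233, -0.1604, 0.1482]
tool_rot: [-0.0, 0.996, -0.087, -0.0]
contact_force: [0.9, -0.0, 0.1]
opening: -0.0001
```

```bash
python3 - <<'E'
from h import *
s=ctrl.get_state();print(loc(s['tool_pos']),s['contact_force'])
cs=[cap(n,n+'5.png') for n in ('top','scene')]
for p in cs:
    for d in ctrl.spot_in(p,'knob')[:1]: print(d['score'],loc(world(p,d['point'])))
a,b=[p['frame'][:,:,::-1] for p in cs]
cv2.imwrite('pics/c5.png',np.hstack([cv2.resize(a[110:310,180:380],(400,400)),cv2.resize(b[90:290,170:370],(400,400))]))
E
```

```text
[-40.6 -55.5 148.2] [ 0.89616339 -0.01184931  0.08061856]
0.7 [  4.8 -45.9 186.4]
```

View pics/c5.png

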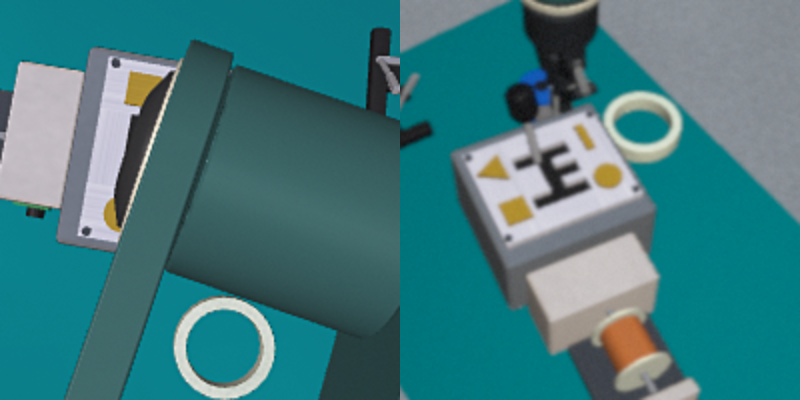

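The scene view shows the lever leaning -y with its stem in line with the outer slots at (535,155). The fingers are on its near side at (575,85). I'm pushing it home in +x.

Call:
{"name": "play_rows", "arguments": {
  "rows": [4,0,0,0,0,0,0,10,0,0,0,0,0,0,17,0,0,0,0,0,0,24,0,0,0,0,0,0,31,0,0,0,0,0,0,37,0,0,0,0,0,0,42,0,0,0,0,0,0,46,0,0,0,0,0,0,49,0,0,0,0,0,0,50,0,0,0,0,0,0]
}}

```text
time_s: 11.2
tool_pos: [0.5724, -0.168, 0.1473]
tool_rot: [-0.0, 0.996, -0.086, -0.001]
contact_force: [-4.8, 1.7, -3.9]
opening: -0.0002
```

Call:
{"name": "play_rows", "arguments": {
  "rows": [1,0,0,0,0,0,0,2,0,0,0,0,0,0,3,0,0,0,0,0,0,4,0,0,0,0,0,0,5,0,0,0,0,0,0,6,0,0,0,0,0,0,6,0,0,0,0,0,0,6,0,0,0,0,0,0,6,0,0,0,0,0,0,6,0,0,0,0,0,0]
}}

```text
time_s: 12.2
tool_pos: [0.5782, -0.1693, 0.1481]
tool_rot: [-0.0, 0.996, -0.086, -0.0]
contact_force: [-5.1, 1.1, -3.9]
opening: -0.0004
```

Still only moving friction (5 N), so I'll keep creeping until it stops.

Call:
{"name": "play_rows", "arguments": {
  "rows": [1,0,0,0,0,0,0,2,0,0,0,0,0,0,3,0,0,0,0,0,0,4,0,0,0,0,0,0,5,0,0,0,0,0,0,6,0,0,0,0,0,0,6,0,0,0,0,0,0,6,0,0,0,0,0,0,6,0,0,0,0,0,0,6,0,0,0,0,0,0]
}}

```text
time_s: 13.2
tool_pos: [0.5817, -0.1698, 0.1475]
tool_rot: [-0.001, 0.996, -0.086, -0.003]
contact_force: [-29.2, 6.7, 2.0]
opening: -0.0006
```

Stopped at 29 N, fully home. Back off towards the robot, then raise clear and look.

Call:
{"name": "play_rows", "arguments": {
  "rows": [-6,0,0,0,0,0,0,-20,0,0,0,0,0,0,-45,0,0,0,0,0,0,-75,0,-10,0,0,0,0,-105,0,-35,0,0,0,0,-140,0,-70,0,0,0,0,-170,0,-100,0,0,0,0,-195,0,-120,0,0,0,0,-205,0,-130,0,0,0,0,-205,0,-130,0,0,0,0]
}}

```text
time_s: 14.2
tool_pos: [0.3823, -0.1355, 0.2802]
tool_rot: [0.001, 0.996, -0.086, 0.002]
contact_force: [0.4, 0.4, -1.3]
opening: 0.0003
```

```bash
python3 - <<'E'
from h import *
s=ctrl.get_state();print(s['tool_pos'],loc(s['tool_pos']),s['contact_force'])
cs=[cap(n,n+'6.png') for n in ('top','scene')]
for p in cs:
    for n in ('knob','tri_plate','spool','tape','helper'):
        for d in ctrl.spot_in(p,n)[:1]: x=world(p,d['point']);print(n,round(d['score'],2),x.round(4),loc(x))
a,b=[p['frame'][:,:,::-1] for p in cs]
cv2.imwrite('pics/c6.png',np.hstack([cv2.resize(a[110:310,180:380],(400,400)),cv2.resize(b[90:290,170:370],(400,400))]))
E
```

```text
[ 0.38232539 -0.13547362  0.28018133] [-183.8  -55.3  280.2] [ 0.42891631  0.44106396 -1.32178678]
knob 0.58 [ 0.6052 -0.1708  0.1823] [ 41.8 -51.6 182.3]
tri_plate 0.54 [ 0.6212 -0.1524  0.1253] [ 54.4 -30.7 125.3]
spool 0.67 [ 0.4758 -0.2682  0.047 ] [ -68.8 -169.8   47. ]
tape 0.83 [ 0.3863 -0.1711  0.0242] [-173.7  -89.6   24.2]
helper 0.79 [ 0.6556 -0.3586  0.0225] [ 123.8 -227.9   22.5]
knob 0.66 [ 0.609  -0.1628  0.1802] [ 44.2 -43.  180.2]
tri_plate 0.68 [ 0.6217 -0.1501  0.1228] [ 54.5 -28.3 122.8]
spool 0.66 [ 0.4825 -0.2668  0.0522] [ -62.5 -167.4   52.2]
tape 0.65 [ 0.3905 -0.1676  0.0241] [-170.2  -85.5   24.1]
```

View pics/c6.png

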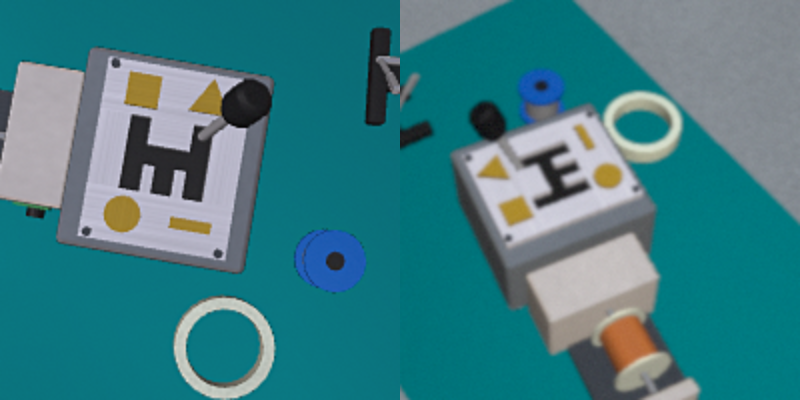

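The lever stands in the triangle's slot: knob at (245,103), stem entering at the slot's far end near (205,133). The spool, tape and stand look unmoved. Handing in.

```bash
python3 -c "
from h import *
print(ctrl.finish_job())"
```

```text
the job is handed in; nothing more can be done
None
```

The lever is in the slot marked by the triangular plate (far right), and the job is handed in at about 14 s of the 45 s allowed. I pushed the knob with shut fingers in three strokes:

1. **Out of the starting slot:** pushed +x until it met the far wall of the cross channel at about 10 N.
2. **Along the channel:** pushed -y until it met the channel's end at about 27 N.
3. **Into the slot:** pushed +x until it stopped firmly at about 29 N.

I then backed the arm well clear; the force reading was about 1 N with nothing near it.

**Last checks**
- **Lever:** the two cameras put the knob's visible surface at 42–44 mm in x and -43 to -52 mm in y from the winder's centre. They differ by about 9 mm in y, because each sees a different side of the knob. I estimate the stem at about 32 mm from the triangular plate, against the 37 mm limit. This comes from assuming the knob's centre is about 47 mm out, as expected at the slot's end. I did not measure the stem directly.
- **Spool, tape and stand:** the tape and stand were re-found within about 4 mm of their first positions, which is within the detectors' error. The spool matched to about 3 mm in the scene camera, the only view that found it at the start. The stand was found only in the top camera in the last check. All three look unmoved in the pictures.

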